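# Lift the parts tray out of the carton and hold it level

## Robot

A 6-joint arm with a two-finger parallel gripper is mounted at the origin on the work surface. World frame = base frame: x ahead of the robot, y to its left, z up, the work surface at z = 0. Lengths are in mm, angles in rad, forces in N, time in s.
With the tool pointing down it reaches from about 300 to 850 mm from the base axis. Payload 5.4 kg.
Tool frame: the origin (TCP) lies on the centre line of the jaws, within the pads' length; the fingertips stand tcp_to_tips ahead of it and the grasp point (between the pads) lies 8 mm behind it (tcp_to_tips is the distance from the TCP to the fingertips, in mm); z points along the fingers, y is the direction in which the jaws open and shut (so a half turn about z gives the same grasp; the last joint's range is limited). The gripper opens to 85 mm and grips with 20 to 120 N. Pads are 22 mm wide; open, the fingers measure 114 mm over their backs; the gripper's body (76 mm by 85 mm) begins 54 mm behind the grasp point. The pads swing forward as they close: fully open they stand 13 mm farther back than shut.
Start: joints at [-1.475, 0.158, 1.597, -0, 1.386, -0.21], TCP at [173.084, -548.314, 242.299] pointing down, gripper open.
Joint ranges: [-2.91, 2.91], [-0.94, 2.29], [0.18, 2.7], [-1.29, 4.43], [0.17, 2.64], [-3, 3]. Speed limits (rad/s): [2.57, 2.57, 3.14, 3.14, 3.14, 3.14].

## Interface

Orientations are given as a unit quaternion [w, x, y, z].
In Python, from plant import * gives the robot as it stands. The module is installed in compiled form; this text tells all that it offers.
- The arm moves only by the tool send_rows, never from a script. Its argument "plan" is one flat list of numbers, 4 for each row, row after row: the shift along the tool's x, y, z in units of 50 mm (1.0 is 50 mm), then the turn about the tool's z in units of 8 degrees (1.0 is 8 degrees). A call has 1 to 10 rows; each row shifts and turns the pose as measured when the row begins, along the tool's axes as they then stand; what a row does not reach is not made up. A row lasts 1/8 s, in which the tool goes at most 62.5 mm and 10.7 degrees, less where a joint would pass 70% of its speed; a pose out of reach is approached as far as the arm can. A call is refused whole if a number of a shift passes 1 or a number of a turn 1, either way. A call with a gripper value outside its range is refused whole. "hand" is the closure, from 0 (fully open) to 1 (shut), set as the call begins (left out, the last holds). The fingers move at their own pace and stop on an object; "grip_force" is the grip in N (left out, the last holds). Time passes only in rows, so rows that do not move let the fingers close. It gives the time, the measured TCP pose, the force and the opening at its end, in the units of the state.
- sense(): the state, without advancing time (a new reading comes with each control period).
- camera(name): name is "scene" or "top" or "wrist"; returns a dict with "img" (400x640x3 uint8, red, green, blue), "fov_y" (degrees; the focal length in pixels is half the picture's height over the tangent of half this angle, whatever the lens; pixels are square), "cx", "cy" (the principal point, pixels), "k1" (the pictures are not rectified: a ray, as slopes to the right and down, at radius r is drawn at 1 + k1 r^2 times it, then the intrinsics apply), "R" (3x3) and "t" (3): a world point X has camera coordinates R X + t; the wrist camera has in their place "T_tool_cam" (4x4, takes a point from camera to tool coordinates, whose origin is the TCP and whose axes are the flange's). Camera axes: x right, y down, z forward; pixel columns grow to the right and rows downward; lengths in mm; the calibration is good to about 2 mm. A picture is of the moment at which its call begins: read the wrist's pose just before it. There is no depth.
- sign_off(): hands the job in, once; it reports no verdict.
The state is a dict: "clock": time; "q": joint angles; "joint_velocities": joint speeds; "tau": joint torques, N m; "tcp_pos": TCP position; "ee_rot": TCP orientation; "wrist_force": force on the tool from outside, world axes, zero at the start; "moment": the same for the moment, N m; "grip_width": opening from 0.0 (shut) to 1.0 (fully open).
Only numpy, scipy, OpenCV 4.12 (cv2) and the standard library are available. Lean on these libraries where they do the work, as an engineer would, in place of code of your own. Each camera call takes 0.05 s, during which the arm holds its last target. There are 200 camera calls.

## Task

Swing both flaps of the open-topped cardboard carton up and over to the outside, clearly past upright, while the parts tray still stands inside. Then take the tray by its bar handle, lift it out level with the pulley and the spark plug still in it, until its underside is well clear of the carton's rim (at least 5 cm above it), and keep it still and level there for three seconds. Finish while still holding the tray up like this, do not put it down, and leave the loose parts around the carton where they lie.

Things in the scene. Friction and masses are not known exactly. Their poses are not given: they have to be found in the camera images.
- carton: brown cardboard carton, fixed to the bench: 200 x 200 mm outside, 105 mm high to the rim, walls and floor 5 mm. Origin at the centre of its underside, z up. Two flaps are hinged on the rims at its +y and -y sides (hinge lines parallel to its x, 100 mm from the centre, 105 mm up). Its x sides have no moving flaps (end flaps are folded down outside)
- flap_left (a joint): angle of the flap hinged on the carton's +y rim: 0 lies closed and level over the opening, 1.57 upright, more is folded outward, stop at 3.0. Starts ajar between 0.6 and 1.2. Flap 190 mm along the hinge, 80 mm from hinge to free edge, 4 mm thick, 25 g; the crease is slightly stiff (0.02 N m), so it stays where it is left
- flap_right (a joint): the same for the flap hinged on the carton's -y rim; grows as it opens outward to -y
- flap_left_edge (a point): middle of the left flap's free edge (80 mm from its hinge). Between the two free edges there is a gap of at least 65 mm along the carton's middle: shut fingers can go down there and push each flap outward from its inner side, rising with its edge (a low flap can bind if it is pushed dead level towards its hinge)
- flap_right_edge (a point): middle of the right flap's free edge (80 mm from its hinge)
- tray: loose parts tray standing on the carton's floor: grey plastic, 90 mm (its x) x 130 mm (its y), walls 35 mm high and 4 mm thick, one partition across the middle, 0.2 to 0.4 kg; two end posts carry a straight aluminium bar handle along its y axis. Origin at the centre of its underside, z up; its y is within 0.25 rad of the carton's y at the start
- tray_grip (a point): centre of the tray's bar handle, above the tray's middle, 77 mm above its underside. Bar 130 mm long along y, 14 mm wide, 16 mm deep; its top is 85 mm above the underside (15 mm below the carton's rim at the start). Same axes as the tray: y along the bar, z up
- pulley_center (a point): middle of a small aluminium belt pulley, 44 mm across, 22 mm high, lying flat loose in one compartment of the tray (either one)
- plug_center (a point): middle of a spark plug with blue ceramic, 60 mm long, 20 mm thick, lying loose in the tray's other compartment
- socket: bystander: steel socket standing upright, 32 mm across, 42 mm high, near the carton's -y side; origin at its underside
- elbow: bystander: grey PVC pipe elbow lying flat, legs 48 mm, 42 mm high, near the carton's +y side; origin under the bend
- tape: bystander: roll of paper tape lying flat, 80 mm across, 24 mm high, beyond the carton; origin at its underside
- jar: bystander: clear jar with steel cap, 60 mm across, 75 mm high, beyond the carton; origin at its underside
- wrench: bystander: open wrench lying to the left of the carton
- screwdriver: bystander: screwdriver lying to the right of the carton

How it is judged:
By the outcome, as a careful person would: the job done as asked, in the order asked, and still so for the second after the job is handed in, while the arm keeps its last pose, push and grip.
It also fails if it takes over 67 s, if anything falls off the work surface, if the arm or the gripper's body presses on something with over 40 N, if the wrist force passes 120 N, or if a joint passes its speed limit or range.

## Working session

There is one attempt and no reset: what is moved stays moved. The work goes in short steps, Python scripts to look and compute and a tool call to move; the robot and the scene stay as the last step left them, time stands still between calls to the robot, and variables do not carry over. Pictures are saved under pics/ and viewed, about 8 in all and at most 12, crops included, and the job is handed in when it is done.

Besides the shell and the picture viewer there is one more tool, called after ">>>" by a JSON object that holds its "op" and its "data", one argument or row to a line. send_rows: Moves the arm, as the interface text tells. Its arguments: {"type":"object","properties":{"plan":{"type":"array"},"hand":{"type":"number"},"grip_force":{"type":"number"}},"required":["plan"]}

```bash
mkdir -p pics; cat > h.py <<'E'
from plant import *
import numpy as np, cv2
def K(c):
    h,w=c["img"].shape[:2]; f=h/2/np.tan(np.radians(c["fov_y"])/2); return f
def ray(c,u,v):
    f=K(c); d=np.array([(u-c["cx"])/f,(v-c["cy"])/f]); s=d.copy()
    for _ in range(20): s=d/(1+c["k1"]*(s@s))
    R=np.array(c["R"]);t=np.array(c["t"])
    return -R.T@t, R.T@np.array([s[0],s[1],1.])
def onz(c,u,v,z):
    o,d=ray(c,u,v); return o+d*(z-o[2])/d[2]
def proj(c,X):
    p=np.array(c["R"])@np.array(X,float)+np.array(c["t"]); s=p[:2]/p[2]; s=s*(1+c["k1"]*(s@s)); return s*K(c)+[c["cx"],c["cy"]]
def rot(q):
    from scipy.spatial.transform import Rotation as Ro
    return Ro.from_quat([q[1],q[2],q[3],q[0]]).as_matrix()
def wristcam():
    s=sense(); c=dict(camera("wrist")); R=rot(s["ee_rot"]); T=np.array(c["T_tool_cam"])
    Rw=R@T[:3,:3]; o=R@T[:3,3]+np.array(s["tcp_pos"]); c["R"]=Rw.T; c["t"]=-Rw.T@o; return c
def save(c,n): cv2.imwrite("pics/"+n,cv2.cvtColor(c["img"],cv2.COLOR_RGB2BGR))
E
python3 - <<'E'
from h import *
s=sense()
print({k:np.round(v,3) for k,v in s.items()}); print(np.round(rot(s["ee_rot"]),3))
for n in("top","scene"):
    c=camera(n); save(c,n+".png"); print(n,{k:(np.round(v,3).tolist()) for k,v in c.items() if k!="img"})
import plant;print([x for x in dir(plant) if x[0]!='_'])
print(tcp_to_tips if 'tcp_to_tips' in globals() else '')
E
```

```text
{'clock': np.float64(0.0), 'q': array([-1.475,  0.159,  1.598,  0.   ,  1.386, -0.21 ]), 'joint_velocities': array([-0.001,  0.001, -0.001,  0.001, -0.001, -0.001]), 'tau': array([-0.0000e+00, -3.9600e+01, -3.3143e+01, -0.0000e+00,  8.0000e-03,
       -0.0000e+00]), 'tcp_pos': array([ 173.023, -547.724,  241.301]), 'ee_rot': array([-0.001,  0.988,  0.152,  0.   ]), 'wrist_force': array([ 0.334,  0.22 , -0.312]), 'moment': array([ 0.016, -0.018,  0.003]), 'grip_width': np.float64(1.001)}
[[ 0.954  0.301 -0.   ]
 [ 0.301 -0.954  0.002]
 [ 0.    -0.002 -1.   ]]
top {'fov_y': 53.82, 'cx': 317.015, 'cy': 204.908, 'k1': 0.014, 'R': [[-0.085, -0.996, -0.007], [-0.971, 0.084, -0.223], [0.223, -0.012, -0.975]], 't': [56.668, 628.262, 1115.645]}
scene {'fov_y': 51.418, 'cx': 316.676, 'cy': 200.545, 'k1': 0.033, 'R': [[-0.589, 0.808, 0.012], [0.675, 0.5, -0.542], [-0.444, -0.311, -0.84]], 't': [372.99, -370.705, 1609.533]}
['MotionError', 'camera', 'sense', 'sign_off', 'tcp_to_tips']
11.0
```

View pics/top.png

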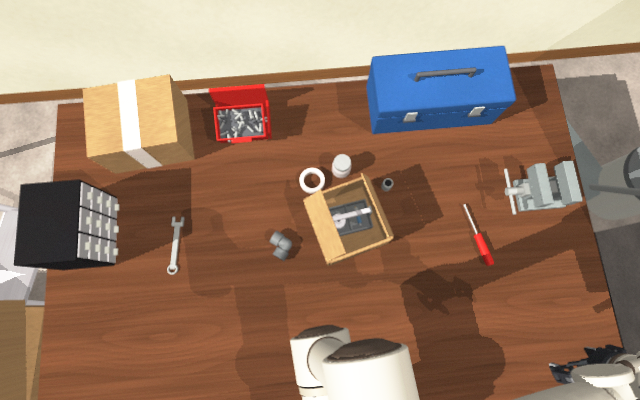

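View pics/scene.png

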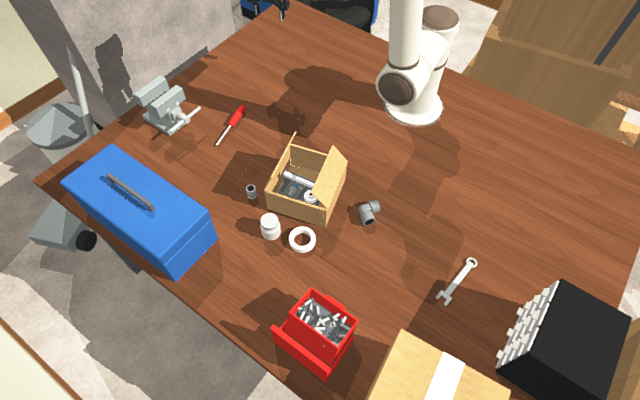

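Top view: the carton is at about (350,220), with the left flap ajar and the right one nearly upright. I'll zoom both views.

```bash
python3 - <<'E'
import cv2,numpy as np
a=cv2.imread("pics/top.png")[140:280,260:420]; b=cv2.imread("pics/scene.png")[110:250,230:390]
o=np.vstack([cv2.resize(x,(640,560),interpolation=cv2.INTER_CUBIC)[:, :] for x in (a,b)])
o=np.hstack([cv2.resize(x,None,fx=2.5,fy=2.5,interpolation=cv2.INTER_CUBIC) for x in (a,b)])
cv2.imwrite("pics/z1.png",o)
E
```

```text
(no output)
```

View pics/z1.png

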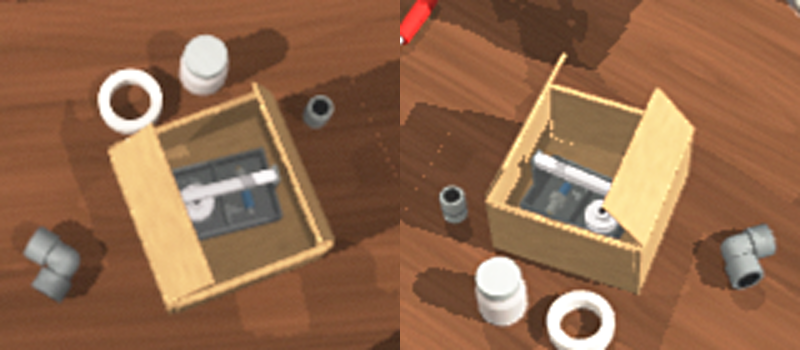

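```bash
cat > m.py <<'E'
from h import *
import pickle
T=camera("top");S=camera("scene")
t=lambda x,y:(x/2.5+260,y/2.5+140)
s=lambda x,y:((x-400)/2.5+230,y/2.5+110)
def tri(p,q):
    o1,d1=ray(T,*t(*p));o2,d2=ray(S,*s(*q))
    A=np.array([d1,-d2]).T; k=np.linalg.lstsq(A,o2-o1,rcond=None)[0]
    a=o1+d1*k[0];b=o2+d2*k[1]; return (a+b)/2,np.linalg.norm(a-b)
E
python3 - <<'E'
from m import *
for n,p in dict(nR=(330,240),nL=(172,305),fL=(110,152)).items(): print("top",n,onz(T,*t(*p),105).round(0))
for n,p in dict(fR=(488,205),fL=(640,285),nL=(692,125),nR=(550,88)).items(): print("scene",n,onz(S,*s(*p),105).round(0))
for n,p,q in [("Lflap edge far",(150,130),(608,210)),("Lflap edge near",(212,290),(655,90)),("Rflap near?",(320,250),(563,57)),("Rflap far?",(257,88),(488,205)),("handle -y",(275,176),(537,158)),("handle +y",(185,192),(608,188)),("pulley",(197,205),(600,210))]:
    a,e=tri(p,q);print(n,a.round(0),round(e,1))
for p in [(275,176),(185,192)]: print(onz(T,*t(*p),90).round(0))
print(onz(S,*s(537,158),90).round(0),onz(S,*s(600,186),90).round(0))
# tray bottom-ish corners in top view, rim z=40
for p in [(275,152),(280,217),(190,240)]: print("tray",onz(T,*t(*p),40).round(0))
for n,p in dict(socket=(319,105),elbow=(62,262),tape=(130,100),jar=(205,55)).items(): print(n,onz(T,*t(*p),40).round(0))
E
```

```text
top nR [ 513. -203.  105.]
top nL [455. -16. 105.]
top fL [639.  40. 105.]
scene fR [ 702. -144.  105.]
scene fL [683.  68. 105.]
scene nL [453. -14. 105.]
scene nR [ 512. -197.  105.]
Lflap edge far [648.  -6. 153.] 3.7
Lflap edge near [465. -62. 151.] 5.7
Rflap near? [ 497. -182.  160.] 4.7
Rflap far? [ 702. -141.  106.] 3.4
handle -y [ 598. -152.   81.] 0.3
handle +y [587. -46.  92.] 4.4
pulley [582. -62.  23.] 3.3
[ 596. -151.   90.]
[586. -44.  90.]
[ 603. -148.   90.] [590. -58.  90.]
tray [ 637. -162.   40.]
tray [ 555. -159.   40.]
tray [536. -47.  40.]
socket [ 692. -224.   40.]
elbow [523. 110.  40.]
tape [719.  11.  40.]
jar [770. -88.  40.]
```

>>> {"op": "send_rows", "data": {
  "plan": [0.95, -0.6, 0, 0, 0.95, -0.6, 0, 0, 0.95, -0.6, 0, 0, 0.95, -0.6, 0, 0, 0.95, -0.6, 0, 0, 0.95, -0.6, 0, 0, 0.95, -0.6, 0, 0, 0.95, -0.6, 0, 0, 0.95, -0.6, 0, 0, 0.95, -0.6, 0, 0],
  "hand": 1
}}

```text
clock: 1.45
tcp_pos: [544.9, -108.6, 241.1]
ee_rot: [0.0, 0.989, 0.148, 0.001]
wrist_force: [0.2, -0.5, 0.9]
grip_width: 0.001
```

>>> {"op": "send_rows", "data": {
  "plan": [0.85, -0.2, 0, 0, 0, 0, 0, 0]
}}

```text
clock: 1.7
tcp_pos: [584.9, -82.1, 240.4]
ee_rot: [-0.0, 0.989, 0.151, 0.0]
wrist_force: [-0.6, -0.5, 0.3]
grip_width: 0.002
```

```bash
python3 - <<'E'
from h import *
print(sense()["tcp_pos"]);c=wristcam(); save(c,"w1.png"); print(-c["R"].T@c["t"],c["R"].round(2).tolist(),c["fov_y"])
cx=np.array([.954,.299]);cy=np.array([-.299,.954]);c0=np.array([579,-78])
T=camera("top");a=T["img"];a=np.ascontiguousarray(a)
for z in (105,):
  pts=[proj(T,[*(c0+100*i*cx+100*j*cy),z]) for i,j in((1,1),(1,-1),(-1,-1),(-1,1))]
  cv2.polylines(a,[np.int32(pts)],True,(255,0,0),1)
im=np.hstack([cv2.resize(a[130:290,240:430],(475,400)),c["img"][:, 160:480]])
cv2.imwrite("pics/v2.png",cv2.cvtColor(im,cv2.COLOR_RGB2BGR))
E
```

```text
[584.86026546 -82.14704294 240.38714445]
[654.38761129 -60.02631415 371.97554462] [[0.3, -0.95, -0.0], [-0.91, -0.29, 0.29], [-0.27, -0.08, -0.96]] 68.20736410274652
```

View pics/v2.png

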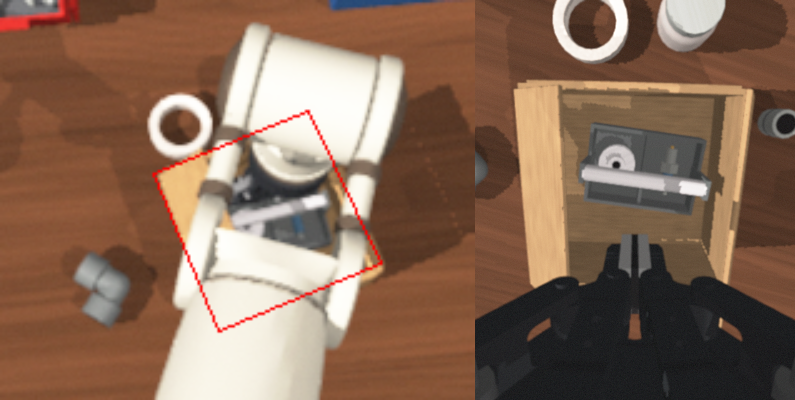

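The wrist view shows the fingers (u≈633 in the crop) in the gap between the left flap edge (u≈565) and the right flap (u≈715). The carton outline fits. I'll lower the fingers and push the left flap.

>>> {"op": "send_rows", "data": {
  "plan": [0, 0, 1, 0, 0, 0, 1, 0, 0, -0.5, 0, 0, 0, -0.3, -0.25, 0, 0, -0.3, -0.25, 0, 0, -0.4, -0.2, 0, 0, -0.4, -0.1, 0]
}}

```text
clock: 2.68
tcp_pos: [555.0, 6.5, 189.6]
ee_rot: [0.003, 0.989, 0.146, 0.006]
wrist_force: [0.5, 0.2, 0.3]
grip_width: -0.002
```

>>> {"op": "send_rows", "data": {
  "plan": [0, 0.4, 0, 0, 0, 0, 0.7, 0, 0, 0, 0, 0]
}}

```text
clock: 3.05
tcp_pos: [562.4, -11.7, 156.9]
ee_rot: [0.004, 0.989, 0.148, 0.008]
wrist_force: [-0.5, -0.7, 0.5]
grip_width: -0.001
```

```bash
python3 - <<'E'
from h import *
print(sense()["tcp_pos"]);c=wristcam();S=camera("scene")
im=np.hstack([cv2.resize(S["img"][110:250,230:390],(457,400)),c["img"][:, 160:480]])
cv2.imwrite("pics/v3.png",cv2.cvtColor(im,cv2.COLOR_RGB2BGR))
E
```

```text
[562.43186855 -11.67658324 156.93564171]
```

View pics/v3.png

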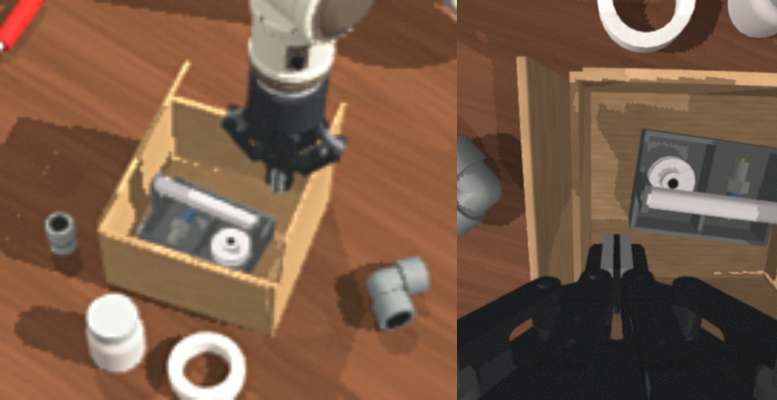

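The left flap now stands just about upright, with its edge at wrist crop u≈520. I'll finish folding it out.

>>> {"op": "send_rows", "data": {
  "plan": [0, -0.4, 0, 0, 0, -0.4, 0.05, 0, 0, -0.4, 0.1, 0, 0, -0.4, 0.15, 0, 0, -0.2, 0.1, 0, 0, 0, 0, 0]
}}

```text
clock: 3.9
tcp_pos: [538.5, 81.0, 141.4]
ee_rot: [0.006, 0.989, 0.149, 0.014]
wrist_force: [0.4, -0.5, -0.5]
grip_width: 0.002
```

>>> {"op": "send_rows", "data": {
  "plan": [0, 0.8, 0, 0, 0, 0.9, 0, 0, 0, 0.9, 0, 0, 0, 0.8, 0, 0, 0, 0.5, 0, 0, 0, 0, 0, 0]
}}

```text
clock: 4.65
tcp_pos: [598.8, -112.0, 146.0]
ee_rot: [0.007, 0.989, 0.149, 0.015]
wrist_force: [-0.3, -0.0, 0.6]
grip_width: 0.003
```

>>> {"op": "send_rows", "data": {
  "plan": [0, 0.3, -0.2, 0, 0, 0.3, -0.2, 0, 0, 0.3, 0, 0, 0, 0.3, 0, 0, 0, 0.3, 0, 0, 0, 0.4, 0.1, 0, 0, 0.4, 0.25, 0, 0, 0.4, 0.25, 0, 0, 0, 0, 0]
}}

```text
clock: 5.78
tcp_pos: [641.2, -247.9, 137.3]
ee_rot: [0.006, 0.988, 0.15, 0.015]
wrist_force: [0.7, -0.3, -0.4]
grip_width: -0.002
```

>>> {"op": "send_rows", "data": {
  "plan": [0, 0, -0.8, 0, 0, -0.6, -0.8, 0, 0, -0.7, -0.7, 0, 0, -0.7, 0, 0]
}}

```text
clock: 6.28
tcp_pos: [607.1, -150.5, 254.0]
ee_rot: [0.005, 0.989, 0.149, 0.014]
wrist_force: [-0.8, -1.1, -0.4]
grip_width: 0.003
```

>>> {"op": "send_rows", "data": {
  "plan": [0, 0, 0, -1, 0, 0, 0, -1, 0, 0, 0, -1, 0, 0, 0, -1, 0, 0, 0, -1, 0, 0, 0, -1, 0, 0, 0, -1, 0, 0, 0, -1, 0, 0, 0, -1, 0, 0, 0, -0.8],
  "hand": 0
}}

```text
clock: 7.52
tcp_pos: [606.2, -142.7, 259.2]
ee_rot: [0.014, 0.652, 0.758, 0.009]
wrist_force: [-0.8, -0.1, 0.1]
grip_width: 0.997
```

```bash
python3 - <<'E'
from h import *
s=sense();print(s["tcp_pos"],s["q"].round(2),rot(s["ee_rot"]).round(3));c=wristcam();S=camera("scene");save(c,"w4.png")
import pickle;pickle.dump(c,open("c4.pkl","wb"))
im=np.hstack([cv2.resize(S["img"][110:250,230:390],(457,400))[:, :300],c["img"][:, 70:570]])
cv2.imwrite("pics/v4.png",cv2.cvtColor(im,cv2.COLOR_RGB2BGR))
E
```

```text
[ 606.18822921 -142.69277907  259.15106597] [-0.43  0.24  1.46  0.01  1.4  -0.58] [[-0.151  0.988  0.033]
 [ 0.989  0.151 -0.005]
 [-0.01   0.032 -0.999]]
```

View pics/v4.png

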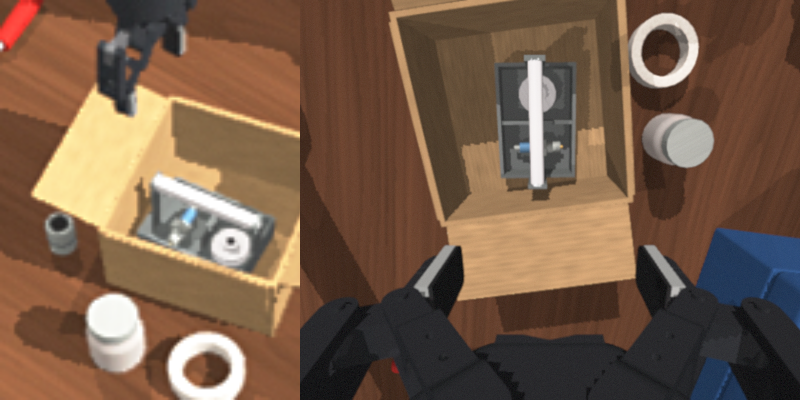

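Right flap is folded down outside. The bar runs from crop (535,60) to (538,185), that is image (305,60) to (308,185).

```bash
python3 - <<'E'
from h import *
import pickle
c=pickle.load(open("c4.pkl","rb")); im=c["img"].astype(int)
for v in (80,110,130,170):
    r=im[v,285:330]; m=(r.min(1)>170); i=np.where(m)[0]+285; print(v,i.min() if len(i) else 0,i.max() if len(i) else 0)
a=onz(c,305,60,90);b=onz(c,307.5,186,90);print(a,b,np.linalg.norm(a-b),np.arctan2(*(a-b)[[1,0]]))
m=(a+b)/2; s=sense();R=rot(s["ee_rot"]);t=np.array([m[0],m[1],74]);print(t,"tool delta",R.T@(t-s["tcp_pos"]),np.arctan2(R[1,0],R[0,0]))
E
```

```text
80 296 318
110 299 312
130 300 312
170 301 312
[580.83801741 -30.7584183   90.        ] [ 600.26630793 -151.71216959   90.        ] 122.50415676064222 1.730061688241062
[590.55216267 -91.23529395  74.        ] tool delta [ 55.03138951 -14.0056063  184.31234405] 1.7181061224838075
```

>>> {"op": "send_rows", "data": {
  "plan": [0.6, -0.15, 0, 0, 0.5, -0.1, 0.2, 0, 0, 0, 0.8, 0, 0, 0, 0.8, 0, 0, 0, 0.4, 0, 0, 0, 0, 0]
}}

```text
clock: 8.38
tcp_pos: [589.8, -87.9, 147.9]
ee_rot: [0.016, 0.658, 0.753, 0.01]
wrist_force: [-0.4, -0.0, 0.3]
grip_width: 1.003
```

```bash
python3 - <<'E'
from h import *
s=sense();R=rot(s["ee_rot"]);t=np.array([590.5,-91.2,74]);print(s["tcp_pos"],"tool delta",R.T@(t-s["tcp_pos"]),np.arctan2(R[1,0],R[0,0]),R[:,2].round(3))
c=wristcam();im=c["img"]; cv2.imwrite("pics/v5.png",cv2.cvtColor(im,cv2.COLOR_RGB2BGR))
E
```

```text
[589.77377885 -87.85448141 147.91741411] tool delta [-2.64416435 -2.41572716 73.9099226 ] 1.7045924862817543 [ 0.037 -0.005 -0.999]
```

View pics/v5.png

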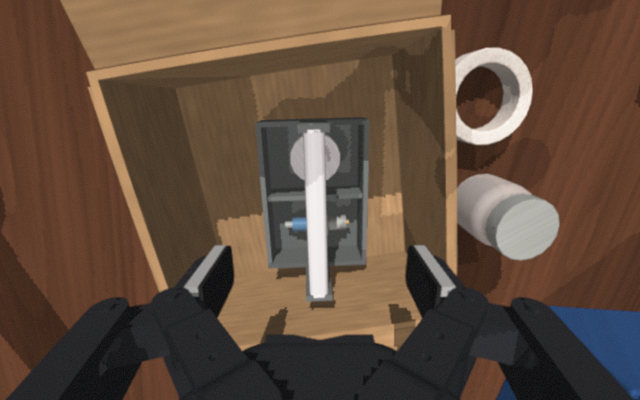

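The bar runs (314,130) to (319,298), centred between the pads at u≈215 and 425. I'll check it once more from this view.

```bash
python3 - <<'E'
from h import *
c=wristcam();a=onz(c,314,130,90);b=onz(c,319,298,90);m=(a+b)/2;print(a,b,np.linalg.norm(a-b),np.arctan2(*(a-b)[[1,0]]),m)
s=sense();R=rot(s["ee_rot"]);print(R.T@(np.array([m[0],m[1],74])-s["tcp_pos"]))
E
```

```text
[581.29611226 -29.93776018  90.        ] [ 601.09996871 -153.27203738   90.        ] 124.9141171492043 1.7300078774109464 [591.19804049 -91.60489878  90.        ]
[-2.18516658 -3.49192958 76.19862144]
```

>>> {"op": "send_rows", "data": {
  "plan": [-0.05, -0.07, 0.5, -0.2, 0, 0, 0.5, 0, 0, 0, 0.4, 0, 0, 0, 0.1, 0, 0, 0, 0, 0]
}}

```text
clock: 9.1
tcp_pos: [597.1, -94.1, 81.6]
ee_rot: [0.025, 0.648, 0.761, 0.013]
wrist_force: [0.1, 0.1, 0.7]
grip_width: 1.003
```

>>> {"op": "send_rows", "data": {
  "plan": [0, -0.11, 0.15, 0, 0, 0, 0, 0, 0, 0, 0, 0]
}}

```text
clock: 9.48
tcp_pos: [593.0, -95.6, 75.3]
ee_rot: [0.026, 0.648, 0.761, 0.014]
wrist_force: [0.5, -0.5, -0.3]
grip_width: 0.999
```

```bash
python3 - <<'E'
from h import *
s=sense();R=rot(s["ee_rot"]);print(s["tcp_pos"],R.round(3).tolist(),s["q"].round(4),R.T@(np.array([591.2,-91.6,74])-s["tcp_pos"]),np.arctan2(R[1,0],R[0,0]))
E
```

```text
[592.96994799 -95.57482197  75.3426084 ] [[-0.16, 0.985, 0.058], [0.987, 0.161, -0.013], [-0.022, 0.055, -0.998]] [-0.365   0.3634  1.7041  0.0099  1.0152 -0.5309] [ 4.23520314 -1.18003811  1.18536379] 1.7310858780791838
```

The tool has drifted about 3.3° off vertical. Before grasping I'll test empty whether going up slowly undoes that.

>>> {"op": "send_rows", "data": {
  "plan": [0, 0, -0.25, 0, 0, 0, -0.25, 0, 0, 0, -0.25, 0, 0, 0, -0.25, 0, 0, 0, -0.25, 0, 0, 0, -0.25, 0, 0, 0, -0.25, 0, 0, 0, -0.25, 0, 0, 0, 0, 0]
}}

```text
clock: 10.6
tcp_pos: [588.0, -94.6, 185.0]
ee_rot: [0.029, 0.648, 0.761, 0.015]
wrist_force: [0.1, -0.7, -0.9]
grip_width: 1.002
```

```bash
python3 - <<'E'
from h import *
s=sense();R=rot(s["ee_rot"]);print(s["tcp_pos"],R[:,2].round(3),s["q"].round(4))
E
```

```text
[587.99235165 -94.55040445 184.95459086] [ 0.062 -0.015 -0.998] [-0.3665  0.2122  1.6531  0.0091  1.2127 -0.5304]
```

>>> {"op": "send_rows", "data": {
  "plan": [0, 0, -1, 0, 0, 0, -1, 0, 0, 0, -0.5, 0]
}}

```text
clock: 10.98
tcp_pos: [577.8, -91.9, 308.1]
ee_rot: [0.024, 0.648, 0.761, 0.013]
wrist_force: [-0.7, -0.3, 0.9]
grip_width: 1.004
```

>>> {"op": "send_rows", "data": {
  "plan": [0, -1, 0, 0, 0, -1, 0, 0, 0, 0, 0, 0]
}}

```text
clock: 11.35
tcp_pos: [477.4, -108.5, 303.5]
ee_rot: [0.025, 0.648, 0.762, 0.013]
wrist_force: [0.6, 0.2, -0.2]
grip_width: 0.999
```

>>> {"op": "send_rows", "data": {
  "plan": [0, 1, 0, 0, 0, 1, 0, 0, 0, 0, 0, 0]
}}

```text
clock: 11.72
tcp_pos: [578.9, -91.9, 306.4]
ee_rot: [0.024, 0.648, 0.761, 0.013]
wrist_force: [-0.3, 0.6, -0.2]
grip_width: 0.998
```

>>> {"op": "send_rows", "data": {
  "plan": [0, 0, 0, 0, 0, 0, 0, 0, 0, 0, 0, 0]
}}

```text
clock: 12.1
tcp_pos: [578.2, -92.0, 306.3]
ee_rot: [0.023, 0.648, 0.761, 0.013]
wrist_force: [-0.2, -0.0, 0.5]
grip_width: 1.003
```

Fast ascent lowers the tilt, so I'll try a slow descent.

>>> {"op": "send_rows", "data": {
  "plan": [0, 0, 0.25, 0, 0, 0, 0.25, 0, 0, 0, 0.25, 0, 0, 0, 0.25, 0, 0, 0, 0.25, 0, 0, 0, 0.25, 0, 0, 0, 0.25, 0, 0, 0, 0.25, 0, 0, 0, 0.25, 0, 0, 0, 0.25, 0]
}}

```text
clock: 13.35
tcp_pos: [584.3, -93.7, 172.9]
ee_rot: [0.024, 0.649, 0.761, 0.013]
wrist_force: [-0.7, -0.2, 0.4]
grip_width: 0.999
```

>>> {"op": "send_rows", "data": {
  "plan": [0, 0, -1, 0, 0, 0, -1, 0, 0, 0, -0.5, 0, 0, 0, 0, 0, 0, 0, 0.3, 0, 0, 0, 0.3, 0, 0, 0, 0.3, 0, 0, 0, 0.3, 0, 0, 0, 0.3, 0, 0, 0, 0.3, 0]
}}

```text
clock: 14.6
tcp_pos: [578.2, -91.8, 193.3]
ee_rot: [0.016, 0.649, 0.761, 0.01]
wrist_force: [-0.5, -0.4, -0.0]
grip_width: 1.0
```

>>> {"op": "send_rows", "data": {
  "plan": [0, 0, 0.3, 0, 0, 0, 0, 0, 0, 0, -1, 0, 0, 0, -1, 0, 0, 0, -0.5, 0, 0, 0, 0, 0, 0, 0, 0.3, 0, 0, 0, 0.3, 0, 0, 0, 0.3, 0, 0, 0, 0.3, 0]
}}

```text
clock: 15.85
tcp_pos: [574.5, -90.8, 236.9]
ee_rot: [0.013, 0.649, 0.761, 0.009]
wrist_force: [0.0, 0.1, 0.1]
grip_width: 1.001
```

>>> {"op": "send_rows", "data": {
  "plan": [0, 0, 0.3, 0, 0, 0, 0.3, 0, 0, 0, 0.3, 0, 0, 0, 0.3, 0, 0, 0, 0, 0]
}}

```text
clock: 16.48
tcp_pos: [574.9, -90.4, 169.5]
ee_rot: [0.011, 0.649, 0.761, 0.008]
wrist_force: [0.0, -0.2, 0.6]
grip_width: 0.996
```

```bash
python3 - <<'E'
from h import *
s=sense();R=rot(s["ee_rot"]);print(s["tcp_pos"],R[:,2].round(3),R.T@(np.array([591.2,-91.6,74])-s["tcp_pos"]),np.arctan2(R[1,0],R[0,0]))
E
```

```text
[574.92442972 -90.39038112 169.49423898] [ 0.027 -0.001 -1.   ] [-3.22194319 13.39856192 95.89371546] 1.7288897144069564
```

>>> {"op": "send_rows", "data": {
  "plan": [-0.06, 0.27, 0, 0, 0, 0, 0.25, 0, 0, 0, 0.25, 0, 0, 0, 0.25, 0, 0, 0, 0.25, 0, 0, 0, 0.25, 0, 0, 0, 0.25, 0, 0, 0, 0.25, 0, 0, 0, 0, 0]
}}

```text
clock: 17.6
tcp_pos: [590.5, -91.4, 76.2]
ee_rot: [0.01, 0.649, 0.761, 0.008]
wrist_force: [0.1, 0.4, -0.7]
grip_width: 1.006
```

```bash
python3 - <<'E'
from h import *
s=sense();R=rot(s["ee_rot"]);print(s["tcp_pos"],R[:,2].round(3),R.T@(np.array([591.2,-91.6,74])-s["tcp_pos"]),np.arctan2(R[1,0],R[0,0]))
E
```

```text
[590.51932253 -91.36074036  76.23546594] [ 0.026 -0.001 -1.   ] [-0.33112954  0.57775058  2.2526501 ] 1.7288791748177397
```

On target. I'll close on the bar.

>>> {"op": "send_rows", "data": {
  "plan": [0, 0, 0.04, 0, 0, 0, 0, 0, 0, 0, 0, 0, 0, 0, 0, 0, 0, 0, 0, 0, 0, 0, 0, 0, 0, 0, 0, 0, 0, 0, 0, 0],
  "hand": 1,
  "grip_force": 70
}}

```text
clock: 18.6
tcp_pos: [591.7, -91.8, 75.8]
ee_rot: [0.012, 0.649, 0.761, 0.008]
wrist_force: [0.1, 0.3, -0.5]
grip_width: 0.146
```

>>> {"op": "send_rows", "data": {
  "plan": [0, 0, -0.1, 0, 0, 0, -0.25, 0, 0, 0, -0.3, 0, 0, 0, -0.3, 0, 0, 0, -0.3, 0, 0, 0, -0.3, 0, 0, 0, -0.2, 0]
}}

```text
clock: 19.48
tcp_pos: [587.9, -91.1, 168.1]
ee_rot: [0.01, 0.649, 0.761, 0.008]
wrist_force: [-0.0, 0.8, -4.4]
grip_width: 0.148
```

>>> {"op": "send_rows", "data": {
  "plan": [0, 0, -0.25, 0, 0, 0, -0.3, 0, 0, 0, -0.3, 0, 0, 0, -0.3, 0, 0, 0, -0.3, 0, 0, 0, -0.3, 0, 0, 0, -0.15, 0, 0, 0, 0, 0]
}}

```text
clock: 20.48
tcp_pos: [585.5, -91.1, 270.9]
ee_rot: [0.011, 0.649, 0.761, 0.008]
wrist_force: [0.1, 0.3, -3.9]
grip_width: 0.148
```

```bash
python3 - <<'E'
from h import *
s=sense();R=rot(s["ee_rot"]);print(s["clock"],s["tcp_pos"],R[:,2].round(3),s["grip_width"])
c=wristcam();S=camera("scene")
im=np.hstack([cv2.resize(S["img"][90:250,230:390],(400,400)),c["img"][:, 120:520]])
cv2.imwrite("pics/v6.png",cv2.cvtColor(im,cv2.COLOR_RGB2BGR))
E
```

```text
20.475 [585.48577369 -91.0611014  270.91001801] [ 0.027 -0.002 -1.   ] 0.14802432098018176
```

View pics/v6.png

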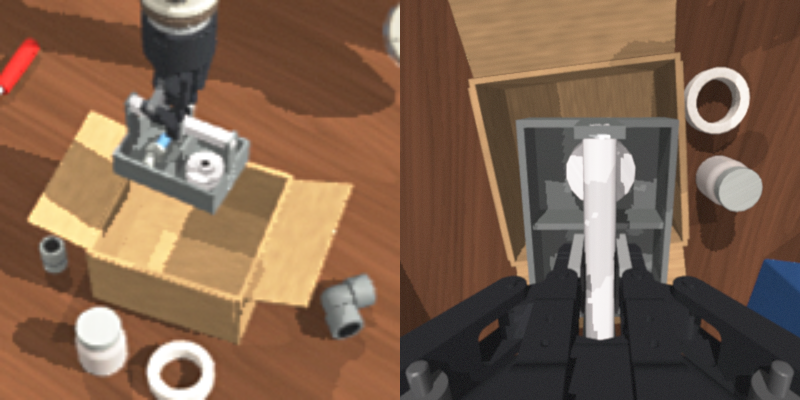

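Tray is up with the pulley and plug visible in it, and both flaps are folded out. I'll check level by projecting the expected bar ends, then hold by camera calls.

```bash
python3 - <<'E'
from h import *
s=sense();c=wristcam();p=np.array(s["tcp_pos"]);u=np.array([np.cos(1.7295),np.sin(1.7295),0]);S=camera("scene")
off=np.array([591.2-591.7,-91.6+91.8,0])
for k in (65,-65):
  for pit in (0,.1,-.1):
    X=p+off+[0,0,14.2]+k*u+[0,0,k*pit]
    print(k,pit,proj(c,X)-[120-400,0],(proj(S,X)-[230,90])*2.5)
for i in range(75):
    camera("top")
    if i%25==0 or i==74:
        s=sense();print(s["clock"],np.round(s["tcp_pos"],1),rot(s["ee_rot"])[:,2].round(3),s["grip_width"].round(3))
c=wristcam();S=camera("scene")
im=np.hstack([cv2.resize(S["img"][120:200,260:350],(450,400)),c["img"][:, 150:490]])
cv2.imwrite("pics/v7.png",cv2.cvtColor(im,cv2.COLOR_RGB2BGR))
E
```

```text
65 0 [599.35356231 129.29424539] [232.05353778 137.45143255]
65 0.1 [599.79133399 130.67886491] [232.20088396 133.49485284]
65 -0.1 [598.96094931 128.05256465] [231.90764006 141.36937119]
-65 0 [599.48551878 383.40749577] [127.39208761  95.75930704]
-65 0.1 [599.18575738 372.88460356] [127.74700006  99.77494731]
-65 -0.1 [599.80944621 394.7545028 ] [127.03368284  91.70496802]Traceback (most recent call last):
  File "<stdin>", line 11, in <module>
AttributeError: 'float' object has no attribute 'round'
```

```bash
python3 - <<'E'
from h import *
for i in range(75):
    camera("top")
    if i%37==0 or i==74:
        s=sense();print(s["clock"],np.round(s["tcp_pos"],1),rot(s["ee_rot"])[:,2].round(3),s["grip_width"])
c=wristcam();S=camera("scene")
im=np.hstack([cv2.resize(S["img"][120:200,260:350],(450,400),interpolation=cv2.INTER_CUBIC),c["img"][:, 150:490]])
cv2.imwrite("pics/v7.png",cv2.cvtColor(im,cv2.COLOR_RGB2BGR))
p=np.array(s["tcp_pos"])
from scipy.spatial.transform import Rotation as Ro
base=Ro.from_euler("z",1.7295-np.pi/2)
for pit in (-.1,0,.1):
  print(pit)
  for x,y,z in [(0,65,14),(0,-65,14),(45,65,-41),(45,-65,-41),(-45,65,-41),(45,65,-76),(45,-65,-76)]:
    X=p+base.apply(np.array([x,y,z+y*pit])); print((x,y,z),((proj(S,X)-[260,120])*5).round(0),(proj(c,X)-[150-450,0]).round(0))
E
```

```text
20.775 [584.9 -90.8 269.4] [ 0.025 -0.001 -1.   ] 0.1505667212660955
22.625 [585.2 -91.  270.1] [ 0.026 -0.002 -1.   ] 0.14331935218884037
24.475 [585.2 -91.  270.1] [ 0.026 -0.002 -1.   ] 0.1515996422285181
-0.1
(0, 65, 14) [313. 133.] [620. 129.]
(0, -65, 14) [103.  34.] [621. 395.]
(45, 65, -41) [274. 253.] [693. 122.]
(45, -65, -41) [ 69. 154.] [684. 319.]
(-45, 65, -41) [345. 142.] [541. 122.]
(45, 65, -76) [274. 290.] [680. 119.]
(45, -65, -76) [ 74. 193.] [674. 288.]
0
(0, 65, 14) [313. 125.] [621. 130.]
(0, -65, 14) [104.  42.] [620. 383.]
(45, 65, -41) [274. 246.] [696. 122.]
(45, -65, -41) [ 70. 161.] [682. 312.]
(-45, 65, -41) [346. 135.] [538. 123.]
(45, 65, -76) [274. 283.] [682. 119.]
(45, -65, -76) [ 75. 200.] [672. 284.]
0.1
(0, 65, 14) [313. 117.] [621. 131.]
(0, -65, 14) [104.  50.] [620. 373.]
(45, 65, -41) [274. 239.] [699. 123.]
(45, -65, -41) [ 71. 168.] [680. 306.]
(-45, 65, -41) [346. 127.] [535. 123.]
(45, 65, -76) [274. 277.] [685. 120.]
(45, -65, -76) [ 76. 207.] [671. 279.]
```

View pics/v7.png

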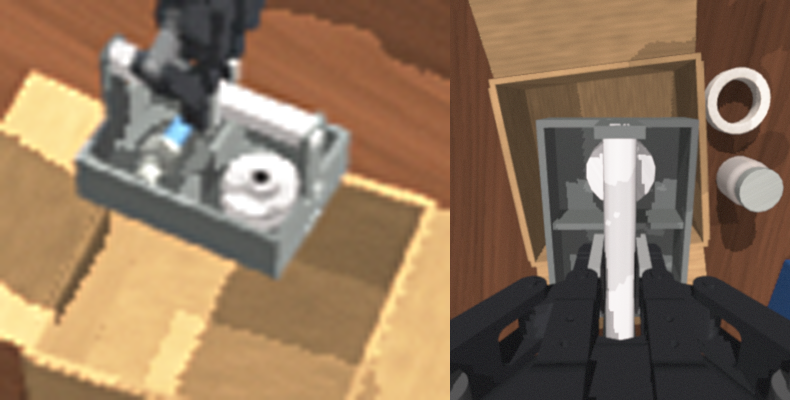

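The tray rim corners at (78,155), (280,240) and (348,132) have the slope predicted for zero pitch, so the tray is level. It has been still for 4 s, so I'm handing in.

```bash
python3 -c "
from h import *
print(sign_off())"
```

```text
the job is handed in; nothing more can be done
None
```

I folded both flaps outward past upright while the tray stood in the carton. I then gripped the tray by its bar handle, lifted it out, and handed the job in while still holding it up.

**Last checks**
- **Height:** by the arm's reading, the tray's underside is about 9 cm above the carton's rim (5 cm was asked).
- **Stillness:** the tray stayed within about 1 mm for 4 s.
- **Level:** along its length the tray matched the picture predicted for a level tray. The tool leans about 1.5°, so the tray may lean that much across its width.
- **Contents and surroundings:** the last pictures show the pulley and spark plug in the tray. The flaps are folded outside, and the socket, elbow, tape and jar show no sign of having moved. I did not check the wrench and screwdriver again after the start, but the arm stayed well clear of them.
- **Time:** about 24.6 s by the robot's clock when I handed in.

**What disagreed:** the tool had drifted to about 3.5° off vertical during the moves. I brought it back to about 1.5° with a few empty up-and-down moves before gripping the bar. One checking script also stopped on a harmless formatting error while the arm held still.

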